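# Take the retaining nut off the vegetable cutter

### The job

The shredding is done and the vegetable cutter must be stripped for washing: unscrew the black nut that clamps its cutting disc and lift it off the shaft. These machines come with right-hand or left-hand threads and nothing shows which, so feel which way the nut gives, without wrenching it askew on its shaft, and unscrew it that way. Finish with the nut still held in the gripper, upright and still, at least 10 cm above where it sat, without disturbing the other things on the table.

Things in the scene. Friction and masses are not known exactly. Their poses are not given: they have to be found in the camera images.
- nut_mid (a point): The retaining nut: loose, 0.13 to 0.22 kg, matt black plastic, 70 mm tall: a fluted round skirt 58 mm across and 32 mm tall carrying an upright bar grip 56 mm long (along the nut's x), 16 mm thick (along its y) and 37 mm tall. This point is on its axis, half-way up: 35 mm above its underside. z is up its axis. At the start its x lies along the machine's x.
- nut_grip (a point): The point on the nut's axis at which to take its bar by the two flat faces: 21 mm above nut_mid, 14 mm below the bar's top, 23 mm above the skirt's top. Same axes as nut_mid.
- seat (a point): Fixed to the machine, on the shaft axis, 136 mm above the table: here lies the centre of the nut's underside when tight. Thread: quick, two-start. The nut starts tight. One way round it is dead fast; the other way it unscrews, stiff (about 0.25 N m), rising 1.5 mm per rad. The thread runs out after 0.35 turn: held down until 1.9 rad, stopped at 2.3 rad; between these it lifts straight up off the 29 mm shaft end.
- machine: The vegetable cutter, fixed; its shaft is braked. Low aluminium base, round chamber 238 mm across with its rim 134 mm high, a level steel disc in it 131 mm high, the nut upright in the middle. Origin on the table under the shaft; z up. The white motor housing (210 x 145 mm in x, y, top 208 mm high) is centred 203 mm along its +y; the discharge chute reaches 205 mm along its -x.
- spare_disc_mid (a point): A spare steel cutting disc lying flat, 200 mm across, 24 mm tall; its centre. Leave alone.
- bowl_mid (a point): A steel bowl, 170 mm across, 65 mm tall; its centre. Leave alone.
- brush_mid (a point): A wooden cleaning brush lying bristles down behind the motor housing, 160 mm long, 45 mm wide, 32 mm tall; its centre. Leave alone.
- pusher_mid (a point): The white plastic feed pusher standing upright by the chamber, 76 mm across at its top rim, 132 mm tall; its centre. Leave alone.
- cup_mid (a point): A steel cup standing behind the machine, 72 mm across, 80 mm tall; its centre. Leave alone.
- oil_mid (a point): A clear bottle, 54 mm across, 150 mm tall; its centre. Leave alone.
- scraper_grip (a point): The handle of a white plastic scraper lying flat. Leave alone.
Not all that is in view belongs to the job. Leave any orange or purple look-alike of the part that bears nut_mid alone.

How it is judged (in metres and radians):
On the way:
1. the nut has been turned well away from tight while still on the shaft (angle between the x axis of nut_mid and the x axis of machine, either way round above 0.6 rad and z of nut_mid in the frame of seat below 0.05 m and horizontal distance between nut_mid and seat below 0.008 m), for 0.1 s.
At the end, for the whole second after the job is handed in: the nut is off the shaft, gripped between the fingers, upright within 20 degrees and still (under 0.05 m/s), at least 95 mm above where it sat, touching nothing of the machine (z of nut_mid in the frame of seat above 0.13 m and contact force between nut and the fingers above 1 N and contact force between nut and machine below 0.1 N and angle between nut_mid's own z axis and vertical below 0.35 rad and linear speed of nut below 0.05 m/s); the arm keeps its last pose, push and grip.
It fails at once if a bystander was disturbed (shifted more than 30 mm) (distance of any of spare_disc_mid, bowl_mid, brush_mid, pusher_mid, cup_mid, oil_mid, scraper_grip from where it was at the start of the episode above 0.03 m).
It fails at once if the nut was wrenched askew while still on the shaft (shifted over 6 mm off the shaft axis or tilted over 15 degrees) (z of nut_mid in the frame of seat below 0.055 m and (horizontal distance between nut_mid and seat above 0.006 m or angle between nut_mid's own z axis and vertical above 0.26 rad)).
It also fails if it takes over 61 s, if anything falls off the work surface, if the arm or the gripper's body presses on something with over 40 N, if the wrist force passes 120 N, or if a joint passes its speed limit or range.

### The arm

A 6-joint arm with a two-finger parallel gripper is mounted at the origin on the work surface. World frame = base frame: x ahead of the robot, y to its left, z up, the work surface at z = 0. Lengths are in m, angles in degrees, forces in N, time in s.
With the tool pointing down it reaches from about 0.375 to 0.75 m from the base axis. Payload 9 kg.
Tool frame: the origin (TCP) lies where the fingers leave the gripper's body, on its centre line; the fingertips stand 73 mm ahead of it and the grasp point (between the pads) lies 54 mm ahead of it (robot.tip_reach is the distance from the TCP to the fingertips, in m); z points along the fingers, y is the direction in which the jaws open and shut (so a half turn about z gives the same grasp; the last joint's range is limited). The gripper opens to 85 mm and grips with 20 to 120 N. Pads are 22 mm wide; open, the fingers measure 114 mm over their backs; the gripper's body (76 mm by 85 mm) begins 54 mm behind the grasp point. The pads swing forward as they close: fully open they stand 13 mm farther back than shut.
Start: joints at [-76.014, 5.964, 5.575, 89.605, 0, 77.527], TCP at [0.267, -0.537, 0.304] pointing down, gripper open.
Joint ranges: [-171.21, 171.21], [-48.23, 106.86], [-62.78, 66.21], [-105.2, 120.99], [-86.42, 89.51], [-180, 180]. Speed limits (degrees/s): [127.2, 127.2, 147.25, 180, 180, 180].

### API

Orientations are given as [roll, pitch, yaw] about the fixed x, y, z axes, in that order (R = Rz(yaw) Ry(pitch) Rx(roll)).
In Python, from plant import robot gives the robot as it stands. Calls block until the motion is done:
- robot.move_pose(position, orientation): joint-space move of the TCP to a pose.
- robot.line_to(position, vel=0.15, rotation=None, guard=None): straight line of the TCP; rotation=None keeps the orientation; vel is the mean speed in m/s. With guard (N) it stops when the force on the tool has changed by that much, and returns True; else False.
- robot.goto_joints(angles): joint-space move.
- robot.set_gripper(opening): finger opening in m; the grip force is fixed at half the most; returns when the fingers have stopped.
- robot.pause(seconds).
- robot.ik(position, orientation): joint angles nearest the present ones, or None.
- robot.observe(): the state.
- robot.grab_frame(name): name is "side" or "top"; returns the picture (400x640x3 uint8, blue, green, red); there is no depth.
- robot.get_calibration(name): a dict with "vertical_fov" (degrees; the focal length in pixels is half the picture's height over the tangent of half this angle, whatever the lens; pixels are square), "cx", "cy" (the principal point, pixels), "k1" (the pictures are not rectified: a ray, as slopes to the right and down, at radius r is drawn at 1 + k1 r^2 times it, then the intrinsics apply), "rvec" (rotation vector, rad) and "tvec" (3), from world to camera coordinates, as OpenCV has them. Camera axes: x right, y down, z forward; pixel columns grow to the right and rows downward; lengths in m; the calibration is good to about 2 mm. A picture is of the moment at which its call begins. get_calibration takes no time and is no camera call.
A pose or a line that the arm cannot do raises robot.IKError and nothing moves.
- robot.job_done(): hands the job in, once; it reports no verdict.
The state is a dict: "time": time; "q": joint angles; "qvel": joint speeds; "joint_torque": joint torques, N m; "tool_pos": TCP position; "tcp_rot": TCP orientation; "ft_force": force on the tool from outside, world axes, zero at the start; "torque": the same for the moment, N m; "gripper_width": finger opening in m.
Only numpy, scipy, OpenCV 4.12 (cv2) and the standard library are available. Lean on these libraries where they do the work, as an engineer would, in place of code of your own. Each camera call takes 0.05 s, during which the arm holds its last target. There are 200 camera calls.

## Working session

There is one attempt and no reset: what is moved stays moved. The work goes in short steps, each a Python script; the robot and the scene stay as the last script left them, time stands still between calls to the robot, and variables do not carry over. Pictures are saved under pics/ and viewed, about 8 in all and at most 12, crops included, and the job is handed in when it is done.

```bash
mkdir -p pics; ls; python3 - <<'E'
from plant import robot
import cv2
for n in("side","top"):
    cv2.imwrite(f"pics/{n}0.png",robot.grab_frame(n)); print(robot.get_calibration(n))
print(robot.observe())
E
```

```text
pics
{'vertical_fov': 52.32930447793121, 'cx': 311.0106620702954, 'cy': 199.74195708762866, 'k1': -0.0892468655995833, 'rvec': array([ 2.03003182, -0.50842838,  0.30998448]), 'tvec': array([-0.48358625,  0.26726736,  1.14067852])}
{'vertical_fov': 51.24341293362062, 'cx': 325.1510893226935, 'cy': 209.43723940752102, 'k1': 0.0067767451322313784, 'rvec': array([ 2.1789054 , -2.11710813,  0.17001473]), 'tvec': array([-8.01612992e-04,  5.85274004e-01,  1.32182828e+00])}
{'time': 0.1, 'q': array([-7.60140859e+01,  5.99742649e+00,  5.53374356e+00,  8.96047425e+01,
       -1.34377443e-03,  7.75271167e+01]), 'qvel': array([-0.11296686, -0.0971687 ,  0.24389639,  0.03542388,  0.0719004 ,
        0.04043771]), 'joint_torque': array([ 6.46944143e-03, -5.58208930e+01,  5.04719853e+01,  1.31531671e-02,
       -2.69984403e-04, -1.38673107e-05]), 'tool_pos': array([ 0.26728976, -0.53694808,  0.30319866]), 'tcp_rot': array([-1.79932899e+02, -1.34662850e-02,  2.64587903e+01]), 'ft_force': array([0.68912432, 0.1655986 , 0.14184974]), 'torque': array([-0.00675323, -0.04226147,  0.0271346 ]), 'gripper_width': 0.08558590901965998}
```

View pics/side0.png

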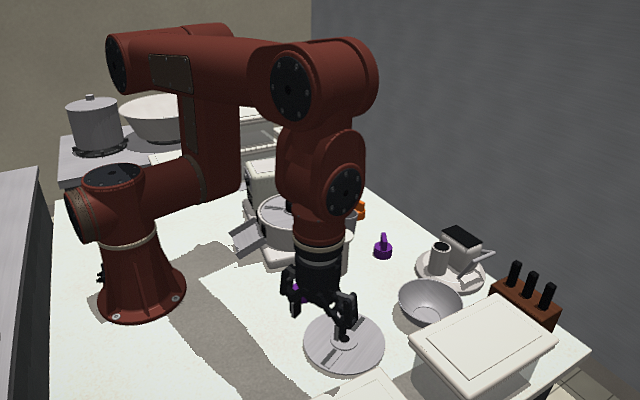

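View pics/top0.png

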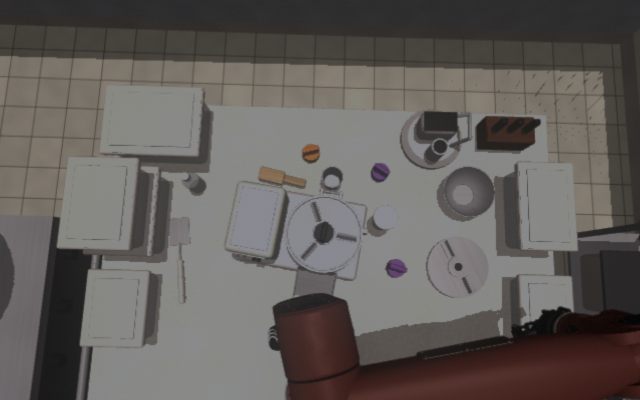

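The top view shows candidates for the nut: black at (323,233) in the middle of the chamber, orange at (311,153), and purple at (380,172) and (397,268). I choose the black one on the machine. In the side view the wrist hides it, so I'll move the arm up and aside and then measure from both views.

```bash
cat > h.py <<'E'
import numpy as np, cv2
from plant import robot
def cal(n):
    c=robot.get_calibration(n); f=200/np.tan(np.radians(c["vertical_fov"]/2))
    R=cv2.Rodrigues(c["rvec"])[0]; K=np.array([[f,0,c["cx"]],[0,f,c["cy"]],[0,0,1]])
    return K,np.array([c["k1"],0,0,0]),R,c["tvec"],c["rvec"]
def ray(n,uv):
    K,d,R,t,_=cal(n); p=cv2.undistortPoints(np.array([[uv]],float),K,d)[0,0]
    v=R.T@np.array([p[0],p[1],1]); return -R.T@t,v/np.linalg.norm(v)
def onz(n,uv,z):
    o,v=ray(n,uv); return o+v*(z-o[2])/v[2]
def cross(a,b):
    (o1,v1),(o2,v2)=ray("top",a),ray("side",b)
    s=np.linalg.lstsq(np.stack([v1,-v2],1),o2-o1,rcond=None)[0]
    p,q=o1+v1*s[0],o2+v2*s[1]; return (p+q)/2,np.linalg.norm(p-q)
def proj(n,P):
    K,d,R,t,r=cal(n); return cv2.projectPoints(np.array([P],float),r,t,K,d)[0][0,0]
E
python3 - <<'E'
from h import *
p=robot.observe()["tool_pos"]
robot.line_to(p+[0,0,.1],vel=.2)
q=robot.observe()["q"]; q[0]=-105; robot.goto_joints(q)
T=robot.grab_frame("top");S=robot.grab_frame("side")
cv2.imwrite("pics/t1.png",T);cv2.imwrite("pics/s1.png",S)
P=onz("top",(323,233),.2);print(P,onz("top",(257,219),.208),proj("side",P),robot.observe()["time"])
u,v=proj("side",P).astype(int)
a=cv2.resize(T[180:280,273:373],(400,400),interpolation=2); b=cv2.resize(S[v-50:v+50,u-50:u+50],(400,400),interpolation=2)
cv2.imwrite("pics/c1.png",np.hstack([a,b])); print(u,v)
E
```

```text
[0.49303132 0.02139295 0.2       ] [0.52696317 0.21125064 0.208     ] [292.23002556 190.87169912] 2.0
292 190
```

View pics/c1.png

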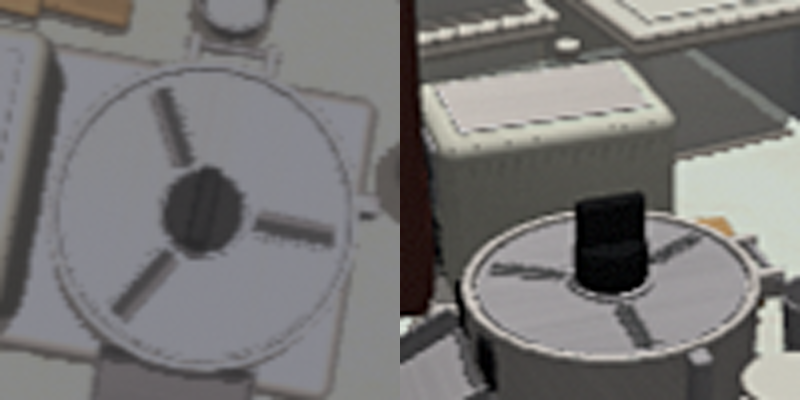

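The crop confirms the choice: a matt black nut with an upright bar, at top (324,233) and side (294,200), in the chamber centre. Next I'll measure its axis, height and the machine's yaw.

```bash
python3 - <<'E'
from h import *
T=cv2.imread("pics/t1.png");S=cv2.imread("pics/s1.png")
def blob(I,u,v,th,r):
    m=np.zeros(I.shape[:2],np.uint8); m[v-r:v+r,u-r:u+r]=(I[v-r:v+r,u-r:u+r].max(2)<th)
    n,l,st,c=cv2.connectedComponentsWithStats(m); k=l[v,u]; print(st[k],c[k]); return (l==k).astype(np.uint8),c[k]
mt,ct=blob(T,324,233,85,16); ms,cs=blob(S,294,200,60,25)
(cx,cy),r=cv2.minEnclosingCircle(cv2.findContours(mt,0,1)[0][0]); print("circ",cx,cy,r)
A=onz("top",(cx,cy),.168); print("axis",A, onz("top",ct,.168)); print("r",r*np.linalg.norm(onz("top",(cx+1,cy),.168)-A))
ys,xs=np.where(ms); top=ys.min(); row=xs[ys<=top+2].mean(); bot=ys.max()
print("side top",row,top,"bot",bot,xs[ys>=bot-1].mean())
print("bar top: cross",cross((cx,cy),(row,top+1)), "nut mid cross",cross((cx,cy),cs))
for z in(.136,.168,.2,.206): print(z,proj("side",[*A[:2],z]))
# machine yaw from lines in the top picture
g=cv2.cvtColor(cv2.resize(T[160:300,210:390],None,fx=4,fy=4,interpolation=2),6)
L=cv2.createLineSegmentDetector().detect(g)[0][:,0]
for l in L:
    a,b=[onz("top",(x/4+210,y/4+160),.1) for x,y in(l[:2],l[2:])]; d=b-a
    if np.hypot(*d[:2])>.06:
        an=np.degrees(np.arctan2(d[1],d[0])); print(np.round(l),round(np.hypot(*d[:2]),3),"yaw mod 90:",round((an+45)%90-45,1))
c=T[213:253,304:344].astype(float); c=np.clip((c-20)*5,0,255).astype(np.uint8)
cv2.imwrite("pics/c2.png",cv2.resize(c,(400,400),interpolation=0))
E
```

```text
[314 222  20  22 326] [323.09202454 232.53680982]
[285 188  20  26 417] [294.34292566 200.37889688]
circ 323.5 232.5 11.068072319030762
axis [0.4975176  0.01985168 0.168     ] [0.49737398 0.02105077 0.168     ]
r 0.03262991486772329
side top 295.6388888888889 188 bot 213 294.1333333333333
bar top: cross (array([0.49819911, 0.01817971, 0.20623372]), np.float64(0.009275634773904147)) nut mid cross (array([0.4983246 , 0.01959529, 0.16556482]), np.float64(0.0012512651266563832))
0.136 [293.99699119 208.51815843]
0.168 [293.87067273 199.74934867]
0.2 [293.74273036 190.76553696]
0.206 [293.71856268 189.05668481]
[535. 535. 626. 558.] 0.071 yaw mod 90: -12.4
[306. 215. 276. 373.] 0.124 yaw mod 90: -8.3
[262. 421. 344. 436.] 0.064 yaw mod 90: -8.7
[330. 545. 346. 450.] 0.072 yaw mod 90: -7.1
[248. 385. 300. 122.] 0.21 yaw mod 90: -8.7
```

View pics/c2.png

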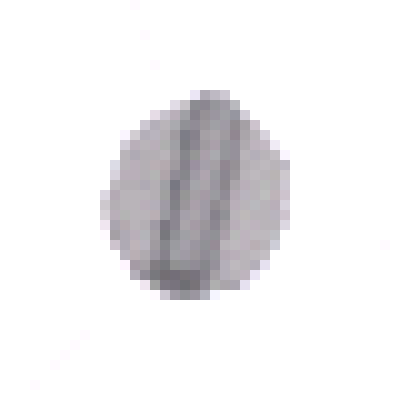

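The measurements agree. The bar top is at 0.206 by triangulation (136+70 mm expected), and the nut centre cross height is 0.166 with the rays 1.3 mm apart. The axis is about (0.497,0.020) and the machine yaw about -9°, from the bar and the base/housing edges. I'll approach with yaw 171°, which leaves joint 6 free both ways, then find the bar's faces by touch.

```bash
python3 - <<'E'
from h import *
A=np.array([.4975,.0203]); yaw=171; rot=[180,0,yaw]
q=robot.observe()["q"]; q[0]=2.3;q[5]=11; robot.goto_joints(q)
robot.move_pose([*A,.36],rot)
print(robot.observe()["q"].round(1),robot.observe()["time"])
robot.set_gripper(.06)
print(robot.line_to([*A,.247],vel=.1,guard=8))
robot.pause(.2); o=robot.observe(); print(o["tool_pos"],o["ft_force"].round(2))
robot.set_gripper(.026); robot.pause(.3)
o=robot.observe(); f0=o["ft_force"]; print(o["gripper_width"],f0.round(2),o["torque"].round(3))
S=robot.grab_frame("side"); cv2.imwrite("pics/s2.png",cv2.resize(S[130:250,220:370],(750,600),interpolation=2))
j=np.array([-np.sin(np.radians(-9)),np.cos(np.radians(-9)),0]); p=np.array([*A,.247]); hit=[]
for s in(1,-1):
    h=robot.line_to(p+s*j*.009,vel=.01,guard=2.5); o=robot.observe()
    hit.append((o["tool_pos"]-p)@j); print(s,h,hit[-1],o["ft_force"].round(2)); robot.line_to(p,vel=.03)
print("offset along jaw",np.mean(hit),"span",hit[0]-hit[1],robot.observe()["time"])
E
```

```text
[-12.8 -10.6  -4.7  95.9   0.   -3.7] 6.0583
False
[0.49769601 0.02024901 0.24744931] [-1.03  0.93 -0.76]
0.025998762076853265 [-0.02  0.49  0.81] [ 0.008 -0.02  -0.023]
1 True 0.005885915603396522 [-0.59 -1.58  0.76]
-1 True -0.005079889371821362 [0.05 1.81 0.13]
offset along jaw 0.0004030131157875803 span 0.010965804975217885 10.5833
```

View pics/s2.png

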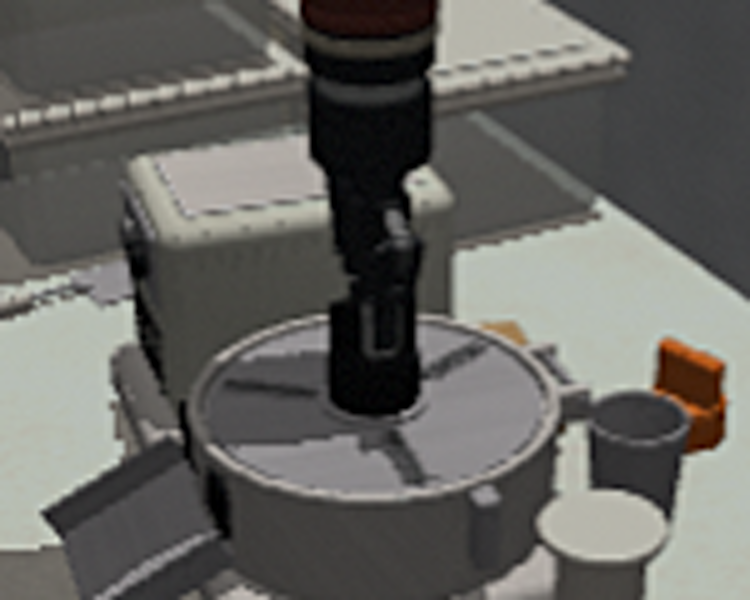

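The picture shows the fingers straddling the bar. The touch test gave a jaw offset of 0.4 mm and a span of 11 mm (10 expected). Now I'll grip and feel both directions gently.

```bash
python3 - <<'E'
from h import *
p=np.array([.4975+.0004*.156,.0203+.0004,.247]); robot.line_to(p,vel=.03)
robot.set_gripper(.010); robot.pause(.3)
o=robot.observe(); q0=o["q"]; print("grip",o["gripper_width"],o["ft_force"].round(1),o["torque"].round(2),o["tool_pos"],o["tcp_rot"].round(1))
def turn(a):   # + = counter-clockwise seen from above
    q=q0.copy(); q[5]-=a; robot.goto_joints(q); robot.pause(.15); o=robot.observe()
    print(a,"yaw",o["tcp_rot"][2].round(2),"q6",(o["q"][5]-q0[5]).round(2),"F",o["ft_force"].round(1),"T",o["torque"].round(2),"t6",o["joint_torque"][5].round(2),round(o["time"],2)); return o
for s in(1,-1):
    for a in(1,2,3,4):
        if abs(turn(s*a)["torque"][2])>.8: break
    turn(0)
E
```

```text
grip 0.015452383357588438 [-1.  -0.7  1.8] [-0.08  0.13 -0.01] [0.49758391 0.02066594 0.24708098] [ 1.80e+02 -1.00e-01  1.71e+02]
1 yaw 171.99 q6 -0.99 F [-0.2  0.2  0.9] T [ 0.01  0.11 -0.01] t6 -0.06 11.78
2 yaw 172.99 q6 -1.99 F [0.3 0.4 0.6] T [ 0.05  0.15 -0.17] t6 -0.15 12.18
3 yaw 173.98 q6 -2.99 F [-1.8 -0.8  1.6] T [ 0.08  0.2  -0.31] t6 -0.34 12.57
4 yaw 174.98 q6 -3.98 F [-0.7  0.2  1.9] T [ 0.12  0.24 -0.67] t6 -0.68 12.97
0 yaw 171.1 q6 -0.09 F [0.2 1.1 1.3] T [ 0.05 -0.03 -0.02] t6 -0.04 13.38
-1 yaw 170.02 q6 0.98 F [-0.1  0.1  1.7] T [ 0.01  0.1  -0.01] t6 0.01 13.78
-2 yaw 169.01 q6 1.99 F [-2.1  0.1  1.8] T [-0.02  0.2   0.19] t6 0.19 14.18
-3 yaw 168.01 q6 2.99 F [-0.5 -0.4  2.2] T [-0.06  0.34  0.19] t6 0.19 14.57
-4 yaw 167.01 q6 3.99 F [-1.3 -0.4  3.3] T [0.04 0.34 0.21] t6 0.19 14.97
0 yaw 170.91 q6 0.09 F [-1.2 -0.8  2.2] T [0.13 0.17 0.03] t6 0.01 15.38
```

Counter-clockwise the torque climbs without limit (0.67 N m at 4°). Clockwise it levels off at about 0.2 N m, so this is a left-hand thread. I'll unscrew clockwise, following the 1.5 mm/rad rise.

```bash
python3 - <<'E'
from h import *
p=np.array([.49756,.0207,.247])
for a in range(7,120,7):
    z=.247+.0015*np.radians(a-1)
    robot.move_pose([p[0],p[1],z],[180,0,171-a]); o=robot.observe()
    print(a,"yaw",o["tcp_rot"][2].round(1),"F",o["ft_force"].round(1),"T",o["torque"].round(2),"w",o["gripper_width"].round(4),round(o["time"],2))
    if abs(o["torque"][2])>.7 or np.linalg.norm(o["ft_force"])>20: print("STOP");break
T=robot.grab_frame("top");S=robot.grab_frame("side"); cv2.imwrite("pics/c3.png",np.hstack([cv2.resize(T[183:283,273:373],(400,400),interpolation=2),cv2.resize(S[150:250,244:344],(400,400),interpolation=2)]))
E
```

```text
Traceback (most recent call last):
AttributeError: 'float' object has no attribute 'round'
```

```bash
python3 - <<'E'
from h import *
p=np.array([.49756,.0207,.247])
for a in range(14,120,7):
    z=.247+.0015*np.radians(a-1)
    robot.move_pose([p[0],p[1],z],[180,0,171-a]); o=robot.observe()
    print(a,"yaw %.1f"%o["tcp_rot"][2],"F",np.round(o["ft_force"],1),"T",np.round(o["torque"],2),"w %.4f t %.2f"%(o["gripper_width"],o["time"]))
    if abs(o["torque"][2])>.7 or np.linalg.norm(o["ft_force"])>20: print("STOP");break
T=robot.grab_frame("top");S=robot.grab_frame("side"); cv2.imwrite("pics/c3.png",np.hstack([cv2.resize(T[183:283,273:373],(400,400),interpolation=2),cv2.resize(S[150:250,244:344],(400,400),interpolation=2)]))
E
```

```text
14 yaw 157.3 F [-2.3  0.8  3.5] T [ 0.11  0.63 -0.01] w 0.0153 t 15.88
21 yaw 150.4 F [-2.3  1.1  4.5] T [0.17 0.64 0.02] w 0.0153 t 16.12
28 yaw 143.4 F [-1.9  0.9  5.2] T [0.15 0.72 0.01] w 0.0149 t 16.38
35 yaw 136.4 F [-3.   0.3  5.2] T [ 0.24  0.71 -0.02] w 0.0152 t 16.62
42 yaw 129.4 F [-3.6  0.7  5.7] T [0.27 0.69 0.02] w 0.0155 t 16.88
49 yaw 122.5 F [-2.2  1.   5.2] T [0.26 0.67 0.02] w 0.0150 t 17.12
56 yaw 115.5 F [-2.7  2.1  5. ] T [ 0.41  0.64 -0.06] w 0.0150 t 17.38
63 yaw 108.5 F [-2.6  1.5  4.7] T [0.42 0.6  0.01] w 0.0154 t 17.62
70 yaw 101.4 F [-2.   2.5  4.3] T [0.51 0.52 0.02] w 0.0149 t 17.88
77 yaw 94.4 F [-1.6  2.   4.9] T [ 0.57  0.45 -0.02] w 0.0150 t 18.12
84 yaw 87.4 F [-1.3  2.2  3.9] T [ 0.58  0.42 -0.02] w 0.0150 t 18.38
91 yaw 80.4 F [-2.2  2.   5.2] T [ 0.58  0.34 -0.  ] w 0.0150 t 18.62
98 yaw 73.4 F [-1.6  2.9  5.3] T [0.66 0.28 0.03] w 0.0148 t 18.88
105 yaw 66.4 F [-0.9  2.7  4.8] T [ 0.6   0.17 -0.06] w 0.0156 t 19.12
112 yaw 59.4 F [-0.3  2.4  5. ] T [0.64 0.07 0.02] w 0.0153 t 19.38
119 yaw 52.4 F [0.6 3.2 4.8] T [0.65 0.01 0.  ] w 0.0153 t 19.62
```

View pics/c3.png

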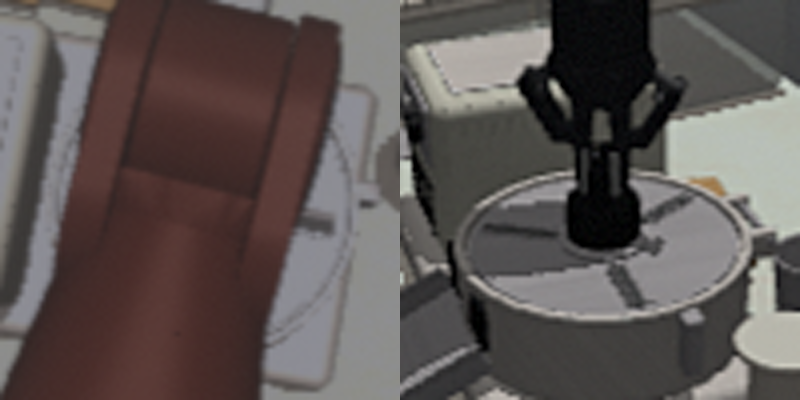

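The grip width stayed at 15 mm through 119° of turn, so the nut turned with the gripper (the flat bar could not have slipped round). It should now be in the free window of 109–132°. I'll lift straight up under guard.

```bash
python3 - <<'E'
from h import *
p=np.array([.49756,.0207,.250])
for dz in(.006,.02,.045):
    h=robot.line_to(p+[0,0,dz],vel=.03,guard=12); o=robot.observe()
    print(dz,h,np.round(o["tool_pos"],4),np.round(o["ft_force"],1),np.round(o["torque"],2),"%.4f"%o["gripper_width"])
    if h: break
else:
    robot.line_to(p+[0,0,.15],vel=.08); robot.pause(.5); o=robot.observe()
    print(np.round(o["tool_pos"],4),np.round(o["ft_force"],1),"%.4f t %.2f"%(o["gripper_width"],o["time"]))
S=robot.grab_frame("side"); cv2.imwrite("pics/s4.png",cv2.resize(S[80:260,200:425],(750,600),interpolation=2))
E
```

```text
0.006 False [0.4975 0.0207 0.256 ] [ 1.5  2.5 -0.8] [ 0.44 -0.37 -0.  ] 0.0151
0.02 False [0.4975 0.0206 0.27  ] [-0.8 -0.2 -3.3] [-0.02  0.02  0.05] 0.0155
0.045 False [0.4975 0.0207 0.2948] [-0.   0.1 -2.1] [ 0.05 -0.02 -0.03] 0.0150
[0.4976 0.0207 0.4   ] [-0.2  0.6 -2.1] 0.0151 t 23.64
```

View pics/s4.png

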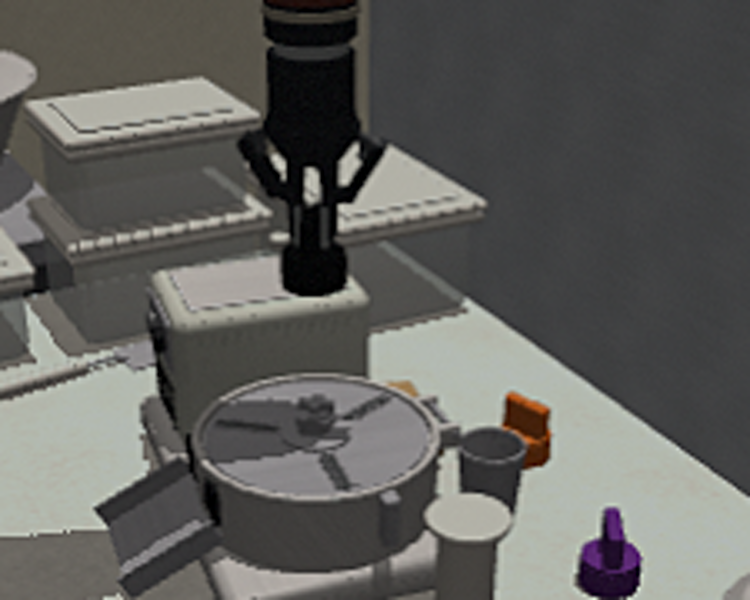

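The nut hangs upright in the fingers, clear above the bare shaft, with a load of -2.1 N (about 0.2 kg). The pusher, cup and look-alikes visible in the crop stand where they did.

```bash
python3 -c "
from plant import robot
robot.pause(.3); print(robot.observe()['ft_force'],robot.observe()['gripper_width']); robot.job_done()"
```

```text
[-0.22692225  0.86403804 -1.71232275] 0.015180701766943357
the job is handed in; nothing more can be done
```

The nut is off the shaft and held upright and still in the gripper, about 15 cm above where it sat. I handed the job in shortly after the 23.6 s mark of the 61 s allowed; the hand-in reports no verdict.

- **Finding the nut:** I measured it from both cameras. Its bar top came out at 0.206 m, which matches the text. I then centred the fingers on the bar by touch before gripping.
- **Which way it gives:** Counter-clockwise the torque kept climbing to 0.67 N m at 4°. Clockwise it levelled off at about 0.2 N m, so the thread is left-hand. I turned it 119° clockwise while following its rise, then lifted straight up.
- **Last checks:** The load on the tool is about 2 N, which fits the nut's weight. The grip width is steady at 15 mm, and the side view shows the shaft bare.
- **What disagreed:** The turning torque read about 0 during the long turn, not the 0.25 N m given. The steady grip width and the clean lift show the nut did turn.
- **Not checked closely:** I only confirmed by eye, in the last side crop, that the pusher, cup and look-alikes in view were undisturbed. I did not re-measure the other objects.

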